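Clamp a doming block with the knob under a clamping stand

TASK

Set the steel doming block down flat on the raised clamping stand, in the gap between the sliding jaw and the fixed fence, its long side parallel to their faces and about midway along them, and let go of it. Then tighten the clamp only by the four-armed knob under the stand's front edge (it tightens counter-clockwise seen from above) until the jaw grips the block firmly against the fence; feel for the rising resistance and stop before it is overtightened. Work gently, leave the other things on the bench where they are, and come away from everything.

Things in the scene. Friction and masses are not known exactly. Their poses are not given: they have to be found in the camera images.
- stand: Fixed clamping stand: steel plate 200 x 220 x 12 mm on two grey side walls, its top 100 mm above the bench. Origin: on the bench below the knob's axis; x from the front edge to the back (away from the robot), y to the left, z up. In this frame (mm) the plate spans x -6..194, y -110..110; walls and their feet x 37..187, |y| 82..118; the plate's top is bare up to x 85.
- nest (a point): Point on the plate's top (100 mm up) at x 115 mm, y -20 mm of the stand: mid-length of jaw and fence. The fixed fence, dark steel, 60 mm long (x), 30 mm high, stands at the +y side of the gap and faces the jaw: its face is 19 to 33 mm from this point towards +y, set anew each time and not measured. Gap between jaw and fence at the start: 47 to 65 mm.
- jaw: Moving jaw: aluminium pad 46 mm long (x), 8 mm thick, 28 mm high on a stiff spring (10 N/mm, 9 mm of give) on a dark steel carriage (50 mm long, 24 mm deep behind it, top 32 mm above the plate). Origin: centre of its gripping face, 16.5 mm above the plate; it faces and moves towards +y. Axes as the stand's. At the start 28 to 32 mm from the nest point. Not to be pushed directly.
- star: Knob hung below the plate: black plastic, upright axis, hub 38 mm wide, 26 mm high, four straight round arms 12 mm thick, 90 degrees apart, that end 70 mm from the axis. Origin on the axis, 58 mm above the bench, at mid-height of the arms; its x and y axes (and opposites) lie along the arms. Arms pointing to the front stick out up to 64 mm past the plate's edge, where fingertips can push them.
- knob_axis (a point): Fixed point on the knob's axis, 58 mm above the bench, for its feel: drag 0.4 N m (7 N at 55 mm from the axis), stays where left. Counter-clockwise from above: jaw moves 10 mm per rad, 1.1 to 2.9 rad until jaw and fence both touch the block, then 10 N of grip per 0.1 rad; each N of grip adds 0.01 N m.
- plate_edge (a point): Middle of the plate's front edge, on its top. How tight: firm is about 30 N of grip, when turning takes 0.7 N m (12 to 13 N at 55 mm from the knob's axis). At least 15 N of grip is needed (0.55 N m, 10 N at 55 mm). Above 50 N (0.9 N m, 16 N at 55 mm) it is overtightened. Above 40 N it creeps back by itself.
- block_centre (a point): Centre of the doming block: a plain steel block 50 mm long (its x), 36 mm wide (its y), 40 mm high (z), about 0.5 kg, with round dimples of several sizes on its top. It stands upright on the bench at the start. To be clamped across its 36 mm width.
- block: The same doming block; origin at the centre of its underside, x along its length.
- tin: Bystander: red open tin with short punches, 68 mm across, 60 mm high; origin under its centre.
- hammer: Bystander: hammer lying on the bench.
- round_block: Bystander: steel cylinder, 44 mm across, 30 mm high.
- bar_stock: Bystander: dark steel bar, 120 x 25 x 12 mm.
- small_block: Bystander: steel cube of 24 mm without dimples.
- brush: Bystander: bench brush lying down.
- punch: Bystander: round steel punch, 12 mm thick, about 100 mm long, lying down.

How it is judged:
On the way, in this order (a step that is already met when the one before it is completed fails the run):
1. the block stands flat on the plate between jaw and fence, let go, not yet clamped (x of block_centre in the frame of stand between 0.097 and 0.133 m and z of block_centre in the frame of stand between 0.116 and 0.1235 m and y of block_centre in the frame of stand between -0.05 and 0.02 m and angle between the x axis of block and the x axis of stand, either way round below 0.12 rad and angle between block's own z axis and vertical below 0.06 rad and contact force between the fingers and block below 0.3 N and contact force between jaw and block below 8 N), for 0.2 s.
2. the knob is being turned by the robot and the jaw bears on the block (x of block_centre in the frame of stand between 0.097 and 0.133 m and z of block_centre in the frame of stand between 0.116 and 0.1235 m and y of block_centre in the frame of stand between -0.05 and 0.02 m and angle between the x axis of block and the x axis of stand, either way round below 0.12 rad and angle between block's own z axis and vertical below 0.06 rad and contact force between anything else and star above 2 N and contact force between jaw and block above 10 N), for 0.1 s.
At the end, for the whole second after the job is handed in: The block rests flat on the plate (centre within 18 mm of mid-jaw along the jaws, within 0.12 rad of parallel, tilted under 0.06 rad), at rest, gripped by the jaw against the fence with 15 to 50 N, the robot clear (x of block_centre in the frame of stand between 0.097 and 0.133 m and z of block_centre in the frame of stand between 0.116 and 0.1235 m and y of block_centre in the frame of stand between -0.05 and 0.02 m and angle between the x axis of block and the x axis of stand, either way round below 0.12 rad and angle between block's own z axis and vertical below 0.06 rad and contact force between jaw and block between 15 and 50 N and linear speed of block below 0.02 m/s); the robot touches nothing.
It fails at once if the clamp is overtightened: jaw on block above 50 N (contact force between jaw and block above 50 N).
It fails at once if the knob is forced: above 35 N on it (contact force between anything else and star above 35 N).
It fails at once if the jaw is pushed by hand (over 10 N) instead of by the knob (contact force between any of the fingers, the arm and jaw above 10 N).
It fails at once if the robot bears hard (over 40 N) on the stand (contact force between any of the fingers, the arm and stand above 40 N).
It fails at once if another thing on the bench is shifted by more than 30 mm (distance of any of tin, hammer, round_block, bar_stock, small_block, brush, punch from where it was at the start of the episode above 0.03 m).
It also fails if it takes over 72 s, if anything falls off the work surface, if the arm or the gripper's body presses on something with over 40 N, if the wrist force passes 120 N, or if a joint passes its speed limit or range.

ROBOT

A 6-joint arm with a two-finger parallel gripper is mounted at the origin on the work surface. World frame = base frame: x ahead of the robot, y to its left, z up, the work surface at z = 0. Lengths are in m, angles in rad, forces in N, time in s.
With the tool pointing down it reaches from about 0.35 to 0.975 m from the base axis. Payload 4.9 kg.
Tool frame: the origin (TCP) lies midway between the tips of the shut fingers; the grasp point (between the pads) lies arm.grasp_offset behind it (arm.grasp_offset is the distance from the TCP to the grasp point, in m); z points along the fingers, y is the line along which they close (so a half turn about z gives the same grasp; the last joint's range is limited). The gripper opens to 85 mm and grips with 20 to 120 N. Pads are 22 mm wide; open, the fingers measure 114 mm over their backs; the gripper's body (76 mm by 85 mm) begins 54 mm behind the grasp point. The pads swing forward as they close: fully open they stand 13 mm farther back than shut.
Start: joints at [1.085, 0.053, 1.613, -0, 1.476, -0.119], TCP at [0.224, 0.583, 0.231] pointing down, gripper open.
Joint ranges: [-3.01, 3.01], [-1.01, 2.22], [0.06, 2.58], [-1.02, 4.17], [0.09, 2.62], [-3.14, 3.14]. Speed limits (rad/s): [2.57, 2.57, 3.14, 3.14, 3.14, 3.14].

INTERFACE

Orientations are given as a unit quaternion [w, x, y, z].
In Python, from bench import arm gives the robot as it stands.
- The arm moves only by the tool servo_tool, never from a script. Its argument "plan" is one flat list of numbers, 4 for each row, row after row: the shift along the tool's x, y, z in cm, then the turn about the tool's z in rad. In form: [dx, dy, dz, spin, dx, dy, dz, spin, ...]. A call has exactly 8 rows; each row shifts and turns the commanded pose from where the row before left it, along the tool's axes as they then stand; what a row does not reach is not made up. A row lasts 1/8 s, in which the tool goes at most 62.5 mm and 10.7 degrees, less where a joint would pass 70% of its speed; a pose out of reach is approached as far as the arm can. A call is refused whole if a number of a shift passes 6.25 or a number of a turn 0.188, either way. A call with a gripper value outside its range is refused whole. "grip" is the opening, from -1 (shut) to 1 (fully open), so that 0 is half open, set as the call begins (left out, the last holds). The fingers move at their own pace and stop on an object; "squeeze" is the grip in N (left out, the last holds). Time passes only in rows, so rows that do not move let the fingers close, or fill a call up. It gives the time, the measured TCP pose, the force, the opening and the grip force at its end, in the units of the state.
- arm.get_state(): the state, without advancing time (a new reading comes with each control period).
- arm.camera(name): name is "scene" or "top"; returns the picture (420x560x3 uint8, blue, green, red); there is no depth.
- arm.get_calibration(name): a dict with "camera_matrix" (3x3 intrinsics, pixels), "k1" (the pictures are not rectified: a ray, as slopes to the right and down, at radius r is drawn at 1 + k1 r^2 times it, then the intrinsics apply), "rvec" (rotation vector, rad) and "tvec" (3), from world to camera coordinates, as OpenCV has them. Camera axes: x right, y down, z forward; pixel columns grow to the right and rows downward; lengths in m; the calibration is good to about 2 mm. A picture is of the moment at which its call begins. get_calibration takes no time and is no camera call.
- arm.finish_job(): hands the job in; it is judged then, once.
Trained networks look in the newest picture that a camera, given by its name, has taken for a name from the list of things; names that differ only in an ending like _2 or _b are one class to them, and where a whole thing is asked for, a point or a joint stands for the part that bears it (a point fixed in the world has none). Each returns a list of dicts, best first, with "p" (0 to 1); they miss things now and then, are a little off and sometimes report something else, mostly with a low value. They report only what shows in the picture. A call takes as long as a camera call.
- arm.outline_of(thing, camera): "mask" (420x560 bool, what is visible of it) and "uv" ([column, row] in pixels, amid what is visible of it).
- arm.tip_of(thing, camera): "uv" ([column, row] in pixels: a listed point, or the origin of a listed thing).
The state is a dict: "clock": time; "joints": joint angles; "dq": joint speeds; "joint_torque": joint torques, N m; "position": TCP position; "orientation": TCP orientation; "force": force on the tool from outside, world axes, zero at the start; "moment": the same for the moment, N m; "opening": opening from 0.0 (shut) to 1.0 (fully open); "grasp_force": force on a finger pad.
Only numpy, scipy, OpenCV 4.12 (cv2) and the standard library are available. Lean on these libraries where they do the work, as an engineer would, in place of code of your own. Each camera call takes 0.05 s, during which the arm holds its last target. There are 200 camera calls.

## Working session

There is one attempt and no reset: what is moved stays moved. The work goes in short steps, Python scripts to look and compute and a tool call to move; the robot and the scene stay as the last step left them, time stands still between calls to the robot, and variables do not carry over. Pictures are saved under pics/ and viewed, at most 10 in all, crops included, and the job is handed in when it is done.

Besides the shell and the picture viewer there is one more tool, called after "Call:" as name(argument=value, ...), one argument or row to a line, values as JSON. servo_tool: Moves the arm, as the interface text tells. Its arguments: {"type":"object","properties":{"plan":{"type":"array"},"grip":{"type":"number"},"squeeze":{"type":"number"}},"required":["plan"]}

```bash
mkdir -p pics; ls
cat > h.py <<'E'
from bench import arm
import numpy as np, cv2
def cal(c):
    k=arm.get_calibration(c); R,_=cv2.Rodrigues(np.array(k["rvec"],float)); return np.array(k["camera_matrix"],float),float(k["k1"]),R,np.array(k["tvec"],float).ravel()
def ray(c,uv):
    K,k1,R,t=cal(c); p=cv2.undistortPoints(np.array([[uv]],float),K,np.array([k1,0,0,0.]))[0,0]
    return -R.T@t, R.T@np.array([p[0],p[1],1])
def onz(c,uv,z):
    o,d=ray(c,uv); return o+d*(z-o[2])/d[2]
def proj(c,P):
    K,k1,R,t=cal(c); return cv2.projectPoints(np.array(P,float).reshape(-1,3),cv2.Rodrigues(R)[0],t,K,np.array([k1,0,0,0.]))[0].reshape(-1,2)
def tri(uv1,uv2):
    o1,d1=ray("scene",uv1);o2,d2=ray("top",uv2)
    s=np.linalg.lstsq(np.stack([d1,-d2],1),o2-o1,rcond=None)[0]
    a=o1+s[0]*d1;b=o2+s[1]*d2; return (a+b)/2,np.linalg.norm(a-b)
E
python3 - <<'E'
from h import *
print(arm.grasp_offset)
for c in("scene","top"):
    cv2.imwrite(f"pics/{c}0.png",arm.camera(c)); K,k1,R,t=cal(c); print(c,-R.T@t,K[0,0])
z=dict(stand=0,nest=.1,jaw=.1165,star=.058,knob_axis=.058,plate_edge=.1,block_centre=.02,block=0)
for n in z:
    for c in("top","scene"):
        for r in arm.tip_of(n,c)[:2]: print(n,c,round(r["p"],2),np.round(r["uv"],1),np.round(onz(c,r["uv"],z[n]),4))
s=arm.get_state();print(s["clock"],s["position"],s["orientation"],s["opening"],s["force"])
E
```

```text
pics
0.0187
scene [ 1.15895852 -0.66170076  0.81858555] 481.2026020905421
top [ 0.28722733 -0.00809841  1.27110388] 450.72950013519636
stand top 0.8 [248.9 231.2] [0.5365 0.0843 0.    ]
stand scene 0.98 [301.8 224.9] [0.5361 0.0837 0.    ]
stand scene 0.5 [272.2 306. ] [ 0.6647 -0.169   0.    ]
nest top 0.97 [252.3 183.2] [0.6499 0.0734 0.1   ]
nest top 0.52 [403.2 280.6] [ 0.3953 -0.3315  0.1   ]
nest scene 0.68 [337.5 212.8] [0.6478 0.0823 0.1   ]
jaw top 0.5 [259.2 178.6] [0.6582 0.0543 0.1165]
jaw top 0.28 [356.3 173. ] [ 0.6817 -0.2078  0.1165]
jaw scene 0.51 [327.8 214.9] [0.6472 0.0443 0.1165]
jaw scene 0.2 [300.8 226.8] [ 0.6273 -0.0289  0.1165]
star top 0.47 [244.3 227.9] [0.534  0.0931 0.058 ]
knob_axis top 0.65 [245.4 227. ] [0.5366 0.0902 0.058 ]
knob_axis top 0.61 [261.2 179.1] [0.6757 0.0517 0.058 ]
knob_axis scene 0.85 [301.9 207.1] [0.5347 0.0852 0.058 ]
knob_axis scene 0.73 [176.3 384. ] [ 0.692  -0.4417  0.058 ]
plate_edge top 0.63 [244.8 227.2] [0.5274 0.0883 0.1   ]
plate_edge scene 0.75 [215.7 268.8] [ 0.5675 -0.2333  0.1   ]
plate_edge scene 0.58 [302.5 190.6] [0.5266 0.0968 0.1   ]
block_centre top 0.79 [340.7 251.3] [ 0.4819 -0.1772  0.02  ]
block_centre top 0.56 [361.4 207.7] [ 0.61   -0.2376  0.02  ]
block_centre scene 0.73 [216.9 261.9] [ 0.4867 -0.1684  0.02  ]
block_centre scene 0.66 [217.5 266.8] [ 0.5    -0.1784  0.02  ]
block top 0.73 [340.7 252.8] [ 0.4807 -0.1799  0.    ]
block scene 0.78 [216.3 265.9] [ 0.479  -0.1662  0.    ]
block scene 0.66 [302.7 208.2] [ 0.492   0.1398 -0.    ]
0.9 [0.22413975 0.5834042  0.23131794] [-1.84876056e-06  1.82381353e-01  9.83227869e-01 -1.18903356e-05] 0.9991133694205309 [0.31745596 0.59819341 0.03139997]
```

Run:
```python
from h import *
a=cv2.imread("pics/top0.png");b=cv2.imread("pics/scene0.png")
cv2.imwrite("pics/tc.png",cv2.resize(a[120:300,170:410],None,fx=3.3,fy=3.3,interpolation=cv2.INTER_CUBIC))
cv2.imwrite("pics/sc.png",cv2.resize(b[130:310,180:420],None,fx=3.3,fy=3.3,interpolation=cv2.INTER_CUBIC))
```

```text
(no output)
```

View pics/tc.png

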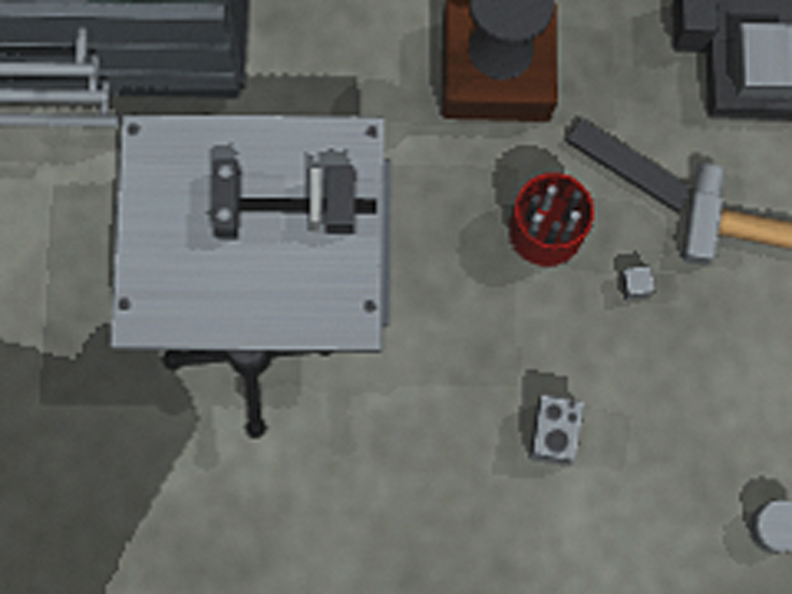

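View pics/sc.png

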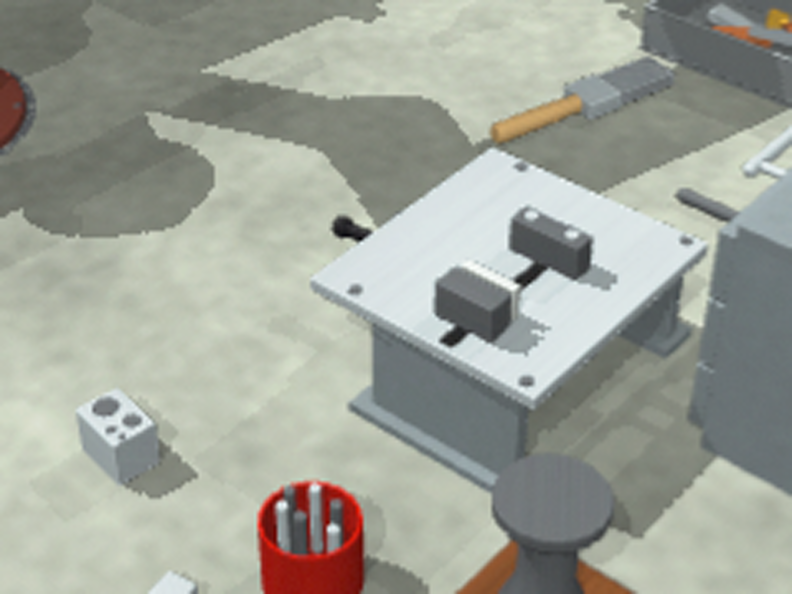

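View pics/top0.png

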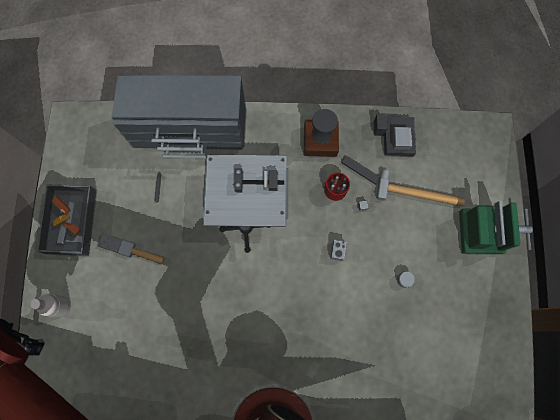

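The pictures show the block at top (339,248), the stand's plate at top (204–287, 155–226), and one knob arm pointing to the front with its end at top (247,250). Next I fit the poses.

```bash
cat > fit.py <<'E'
from h import *
from scipy.optimize import least_squares, minimize
def hullmask(c,P):
    m=np.zeros((420*4,560*4),np.uint8); h=cv2.convexHull(((proj(c,P)+.5)*4).astype(np.int32)); cv2.fillConvexPoly(m,h,1); return m
def box(x,y,a,lx,ly,z0,z1):
    X=np.array([[i*lx/2,j*ly/2,z] for i in(-1,1) for j in(-1,1) for z in(z0,z1)]); c,s=np.cos(a),np.sin(a)
    return X@np.array([[c,-s,0],[s,c,0],[0,0,1]]).T+[x,y,0]
def fitbox(masks,g,lx,ly,z0,z1):
    M={c:cv2.resize(m.astype(np.uint8),None,fx=4,fy=4,interpolation=cv2.INTER_NEAREST) for c,m in masks.items()}
    def f(p):
        t=0
        for c,m in M.items():
            h=hullmask(c,box(p[0],p[1],p[2],lx,ly,z0,z1)); t+=1-(h&m).sum()/(h|m).sum()
        return t
    S=np.array([g]+[np.array(g)+d for d in([.006,0,0],[0,.006,0],[0,0,.15])])
    r=minimize(f,g,method="Nelder-Mead",options=dict(initial_simplex=S,xatol=1e-4,fatol=1e-4,maxiter=150)); return r.x,r.fun
E
python3 - <<'E'
from fit import *
mk={c:arm.outline_of("block",c) for c in("top","scene")}
for c in mk: print([(round(r["p"],2),np.round(r["uv"]),r["mask"].sum()) for r in mk[c][:2]])
m={c:mk[c][0]["mask"] for c in mk}
for a in(-.3,0,.3): print("block both",fitbox(m,[.484,-.175,a],.05,.036,0,.04))
for c in m: print(c,fitbox({c:m[c]},[.484,-.175,-.15],.05,.036,0,.04))
T=np.array([[111,346],[381,348],[384,117],[121,115]])/3.3+[170,120]-.35
S=np.array([[495,150],[312,285],[530,396],[707,243]])/3.3+[180,130]-.35
L=np.array([[-.006,.11],[-.006,-.11],[.194,-.11],[.194,.11]])
def W(p,L,z=.1):
    c,s=np.cos(p[2]),np.sin(p[2]); L=np.atleast_2d(L); return np.c_[p[0]+c*L[:,0]-s*L[:,1],p[1]+s*L[:,0]+c*L[:,1],np.full(len(L),z)]
def res(p,cs): return np.concatenate([(proj(c,W(p,L))-U).ravel() for c,U in(("top",T),("scene",S)) if c in cs])
for cs in(("top","scene"),("top",),("scene",)):
    r=least_squares(res,[.535,.085,0],args=(cs,)); print(cs,r.x,np.round(r.fun,1))
    if len(cs)==2:p=r.x
c,s=np.cos(p[2]),np.sin(p[2]);Rw=np.array([[c,s],[-s,c]])
def loc(cam,crop,off,z): return Rw@(onz(cam,np.array(crop)/3.3+off-.35,z)[:2]-p[:2])
for n,q,z in(("fence face back",(239,155),.13),("fence front",(238,230),.13),("pad face b",(311,165),.128),("pad f",(309,225),.128),("pad back",(324,165),.128),("carr r",(355,165),.132),("arm tip",(255,430),.058),("arm left",(168,360),.058)): print(n,loc("top",q,[170,120],z))
for n,q,z in(("fence f.front",(511,213),.13),("fence f back",(580,245),.13),("pad f front",(470,262),.128),("pad f back",(519,291),.128),("armtip",(343,227),.058)): print(n,loc("scene",q,[180,130],z))
print(arm.get_state()["clock"])
E
```

```text
[(0.48, array([342., 252.]), np.int64(286))]
[(0.82, array([213., 257.]), np.int64(452))]
block both (array([ 0.48405414, -0.16830644, -0.16158643]), np.float64(0.20490981444505108))
block both (array([ 0.48488982, -0.16908004, -0.16371777]), np.float64(0.19972194708279367))
block both (array([ 0.48525147, -0.16977868, -0.1880286 ]), np.float64(0.2070884727789024))
top (array([ 0.48518728, -0.16905615, -0.14509292]), np.float64(0.06274921301154246))
scene (array([ 0.48299202, -0.1695327 , -0.247081  ]), np.float64(0.11784140969162993))
('top', 'scene') [0.53867909 0.08989537 0.01443562] [-0.1  0.2  0.6  0.7  0.4 -0.2  0.8 -0.3 -0.8 -1.3 -0.9 -2.2  1.6  1.1
  1.  -0.1]
('top',) [0.53896689 0.09067007 0.01842782] [-0.4  0.3  0.4  0.4 -0.2 -0.4  0.2 -0.3]
('scene',) [0.53905159 0.08863881 0.01063143] [-0.9 -0.9 -1.2 -2.   1.   1.6  0.8  0.5]
fence face back [0.14781403 0.00864991]
fence front [0.08439998 0.00732728]
pad face b [ 0.14059551 -0.04986765]
pad f [ 0.0898413  -0.04933367]
pad back [ 0.14072269 -0.06040187]
carr r [ 0.1396591  -0.08554785]
arm tip [-0.06569137 -0.00566279]
arm left [-0.00783514  0.0686404 ]
fence f.front [0.08228164 0.01269692]
fence f back [0.14233212 0.01305266]
pad f front [ 0.0929643  -0.05000469]
pad f back [ 0.13826553 -0.05407198]
armtip [-0.06440511 -0.00681045]
1.0
```

```bash
cat > mv.py <<'E'
from h import *
def pose():
    s=arm.get_state(); w,x,y,z=s["orientation"]; yv=np.array([2*(x*y-w*z),1-2*(x*x+z*z)]); return np.array(s["position"]),np.arctan2(yv[1],yv[0])
# way: list of (x,y,z,psi,nrows); prints rounded rows in calls of 8
def plan(way,start=None):
    p,a=start or pose(); out=[]
    for x,y,z,b,n in way:
        T=np.array([x,y,z]); p0=p.copy(); a0=a
        for i in range(1,n+1):
            g=p0+(T-p0)*i/n; gb=a0+(b-a0)*i/n
            A=np.array([[-np.sin(a),np.cos(a),0],[np.cos(a),np.sin(a),0],[0,0,-1]])
            d=np.round(A@(g-p)*100,2); t=round(-(gb-a),3)
            out.append([*d,t]); p=p+A.T@d/100; a=a-t
    while len(out)%8: out.append([0,0,0,0])
    for k in range(0,len(out),8): print([float(v) for r in out[k:k+8] for v in r])
    print("end",np.round(p,4),round(a,3))
E
cat > st.py <<'E'
from mv import *
s=arm.get_state();p,a=pose();print(s["clock"],np.round(p,4),round(a,4),"F",np.round(s["force"],1),"M",np.round(s["moment"],2),"op",round(s["opening"],3),s["grasp_force"])
E
python3 -c "
from mv import *
plan([(.4852,-.169,.13,-.165,16),(.4852,-.169,.005,-.165,8)])"
```

```text
[-3.21, -3.8, 0.63, 0.086, -3.52, -3.52, 0.64, 0.085, -3.81, -3.2, 0.63, 0.086, -4.08, -2.87, 0.63, 0.085, -4.3, -2.5, 0.64, 0.086, -4.49, -2.13, 0.63, 0.085, -4.67, -1.74, 0.63, 0.086, -4.79, -1.33, 0.64, 0.085]
[-4.9, -0.92, 0.63, 0.086, -4.95, -0.5, 0.63, 0.086, -4.98, -0.07, 0.63, 0.085, -4.96, 0.35, 0.64, 0.086, -4.92, 0.78, 0.63, 0.085, -4.83, 1.19, 0.63, 0.086, -4.71, 1.61, 0.64, 0.085, -4.56, 1.99, 0.63, 0.086]
[-0.0, 0.0, 1.56, -0.0, -0.0, 0.0, 1.57, -0.0, -0.0, 0.0, 1.56, -0.0, -0.0, 0.0, 1.56, -0.0, -0.0, 0.0, 1.56, -0.0, -0.0, 0.0, 1.57, -0.0, -0.0, 0.0, 1.56, -0.0, -0.0, 0.0, 1.56, -0.0]
end [ 0.4852 -0.169   0.005 ] -0.165
```

Call:
servo_tool(
  plan=[-3.2,-3.8,0.63,0.086,-3.5,-3.5,0.64,0.085,-3.8,-3.2,0.63,0.086,-4.1,-2.9,0.63,0.085,-4.3,-2.5,0.64,0.086,-4.5,-2.1,0.63,0.085,-4.7,-1.7,0.63,0.086,-4.8,-1.3,0.64,0.085],
  grip=1,
  squeeze=40,
)

```text
clock: 2.0
position: [0.3559, 0.2061, 0.1807]
orientation: [0.0, 0.503, 0.865, 0.0]
force: [1.1, 0.8, 0.4]
opening: 1.004
grasp_force: 0.0
```

Call:
servo_tool(
  plan=[-4.9,-0.9,0.63,0.086,-5,-0.5,0.63,0.086,-5,-0.1,0.63,0.085,-5,0.35,0.64,0.086,-4.9,0.8,0.63,0.085,-4.8,1.2,0.63,0.086,-4.7,1.6,0.64,0.085,-4.5,2,0.63,0.086],
)

```text
clock: 3.0
position: [0.487, -0.1703, 0.1301]
orientation: [0.0, 0.764, 0.645, 0.0]
force: [-1.0, -0.2, 0.3]
opening: 1.001
grasp_force: 0.0
```

```bash
python3 st.py; python3 -c "
from mv import *
plan([(.4852,-.169,.005,-.165,8)])"
```

```text
3.0 [ 0.487  -0.1703  0.1301] -0.1683 F [-1.  -0.2  0.3] M [-0.05 -0.07 -0.03] op 1.001 0.0
[0.01, -0.03, 1.56, -0.0, 0.02, -0.02, 1.57, -0.001, 0.01, -0.03, 1.56, -0.0, 0.01, -0.02, 1.56, -0.001, 0.01, -0.03, 1.57, -0.0, 0.02, -0.02, 1.56, -0.0, 0.01, -0.03, 1.56, -0.001, 0.01, -0.02, 1.57, -0.0]
end [ 0.4852 -0.169   0.005 ] -0.165
```

Call:
servo_tool(
  plan=[0,0,1.8,0,0,0,1.8,0,0,0,1.8,0,0,0,1.8,0,0.1,-0.2,1.8,0,0,0,1.8,0,0,0,1.7,0,0,0,0,0],
)

```text
clock: 4.0
position: [0.4834, -0.1666, 0.0031]
orientation: [-0.002, 0.763, 0.646, -0.001]
force: [-0.4, 0.2, 0.2]
opening: 1.001
grasp_force: 0.0
```

Call:
servo_tool(
  plan=[0,0,0,0,0,0,0,0,0,0,0,0,0,0,0,0,0,0,0,0,0,0,0,0,0,0,0,0,0,0,0,0],
  grip=-1,
)

```text
clock: 5.0
position: [0.4856, -0.1677, 0.0062]
orientation: [0.001, 0.763, 0.646, 0.0]
force: [0.2, -0.3, 6.7]
opening: 0.58
grasp_force: 43.9
```

```bash
python3 st.py; python3 -c "
from mv import *
arm.camera('scene');p,a=pose()
O=np.array([.5387,.0899]);t=.0145;c,s=np.cos(t),np.sin(t);q=O+[c*.115+s*.02,s*.115-c*.02];print(q)
plan([(p[0],p[1],p[2]+.16,a,4),(*q,.165,t,12),(*q,.125,t,8)])"
```

```text
5.0 [ 0.4856 -0.1677  0.0062] -0.1649 F [ 0.2 -0.3  6.7] M [-0.01  0.07  0.  ] op 0.58 43.91821503639221
[0.6539779  0.07156954]
[0.0, 0.0, -4.0, -0.0, 0.0, 0.0, -4.0, -0.0, 0.0, 0.0, -4.0, -0.0, 0.0, 0.0, -4.0, -0.0, 2.2, 1.06, 0.01, -0.015, 2.18, 1.09, 0.01, -0.015, 2.16, 1.12, 0.01, -0.015, 2.15, 1.15, 0.01, -0.015]
[2.13, 1.19, 0.01, -0.015, 2.11, 1.22, 0.01, -0.015, 2.09, 1.25, 0.01, -0.015, 2.08, 1.28, 0.01, -0.015, 2.05, 1.31, 0.01, -0.015, 2.04, 1.34, 0.01, -0.015, 2.01, 1.38, 0.01, -0.014, 2.0, 1.4, 0.0, -0.015]
[-0.0, -0.0, 0.5, -0.0, -0.0, -0.0, 0.5, -0.0, -0.0, -0.0, 0.5, -0.0, -0.0, -0.0, 0.5, -0.0, -0.0, -0.0, 0.5, -0.0, -0.0, -0.0, 0.5, -0.0, -0.0, -0.0, 0.5, -0.0, -0.0, -0.0, 0.5, -0.0]
end [0.654  0.0716 0.125 ] 0.014
```

Call:
servo_tool(
  plan=[0,0,-4,0,0,0,-4,0,0,0,-4,0,0,0,-4,0,2.2,1.1,0,-0.015,2.2,1.1,0,-0.015,2.2,1.1,0,-0.015,2.1,1.2,0,-0.015],
)

```text
clock: 6.05
position: [0.5403, -0.0862, 0.1622]
orientation: [-0.002, 0.743, 0.669, -0.001]
force: [0.3, 0.4, -5.2]
opening: 0.579
grasp_force: 45.0
```

Call:
servo_tool(
  plan=[2.1,1.2,0,-0.015,2.1,1.2,0,-0.015,2.1,1.2,0,-0.015,2.1,1.3,0,-0.015,2,1.3,0,-0.015,2,1.3,0,-0.015,2,1.4,0,-0.015,0,0,0,0],
)

```text
clock: 7.05
position: [0.6398, 0.0527, 0.1644]
orientation: [-0.0, 0.706, 0.708, -0.0]
force: [-0.6, -0.5, -5.7]
opening: 0.582
grasp_force: 45.0
```

Run:
```python
from mv import *
import runpy; runpy.run_path("st.py")
for c in("top","scene"): cv2.imwrite(f"pics/{c}1.png",arm.camera(c))
a=cv2.imread("pics/scene1.png")[130:270,260:420]; b=cv2.imread("pics/top1.png")[140:260,190:300]
A=cv2.resize(a,(480,420),interpolation=cv2.INTER_CUBIC);B=cv2.resize(b,(320,350),interpolation=cv2.INTER_CUBIC);B=cv2.copyMakeBorder(B,0,70,0,0,0)
cv2.imwrite("pics/c1.png",np.hstack([A,B]))
```

```text
7.05 [0.6398 0.0527 0.1644] 0.0022 F [-0.6 -0.5 -5.7] M [0.04 0.01 0.03] op 0.582 45.04637539386749
```

View pics/c1.png

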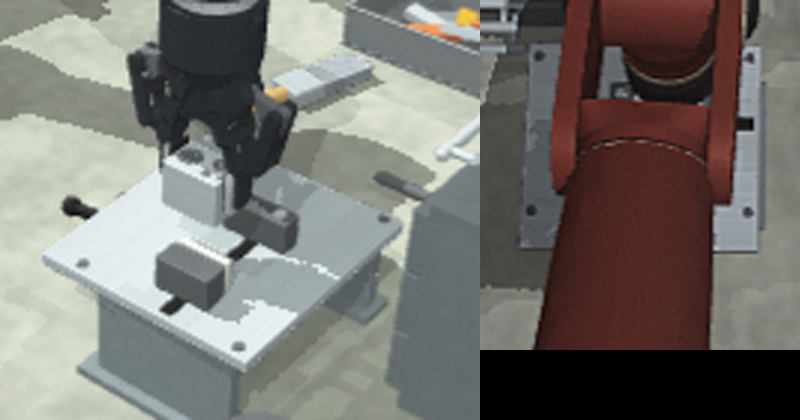

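Call:
servo_tool(
  plan=[0.5,0.4,0,-0.012,0.5,0.4,0,0,0.5,0.4,0,0,0.4,0.2,0,0,0,0,0,0,0,0,0.7,0,0,0,0.8,0,0,0,0,0],
)

```text
clock: 8.15
position: [0.6519, 0.07, 0.1481]
orientation: [-0.001, 0.703, 0.711, -0.001]
force: [0.9, 0.2, -5.2]
opening: 0.58
grasp_force: 44.9
```

Run:
```python
from fit import *
import runpy; runpy.run_path("st.py")
im=arm.camera("scene"); p=arm.get_state()["position"]
z=p[2]-.0062
mk=arm.outline_of("block","scene")[:1]; print([(r["p"],r["uv"],r["mask"].sum()) for r in mk])
v=im.copy()
def draw(P,col):
    u=proj("scene",P)
    for i in range(8):
        for j in range(i):
            if bin(i^j).count("1")==1: cv2.line(v,tuple(((u[i]-[290,140])*6).astype(int)),tuple(((u[j]-[290,140])*6).astype(int)),col,1)
v=cv2.resize(im[140:240,290:410],None,fx=6,fy=6,interpolation=cv2.INTER_CUBIC)
draw(box(p[0],p[1],.0145,.05,.036,z,z+.04),(0,255,0))
O=np.array([.5387,.0899]);t=.0145;c,s=np.cos(t),np.sin(t)
def W(x,y): return O+[c*x-s*y,s*x+c*y]
draw(box(*W(.115,-.054),t,.046,.008,.1025,.1305),(0,0,255))
draw(box(*W(.115,.021),t,.060,.02,.1,.13),(255,0,0))
cv2.imwrite("pics/c2.png",v)
```

```text
8.15 [0.6519 0.07   0.1481] 0.0118 F [ 0.9  0.2 -5.2] M [ 0.01 -0.03  0.02] op 0.58 44.94660973548889
[(0.83, [334.3, 191.8], np.int64(491))]
```

View pics/c2.png

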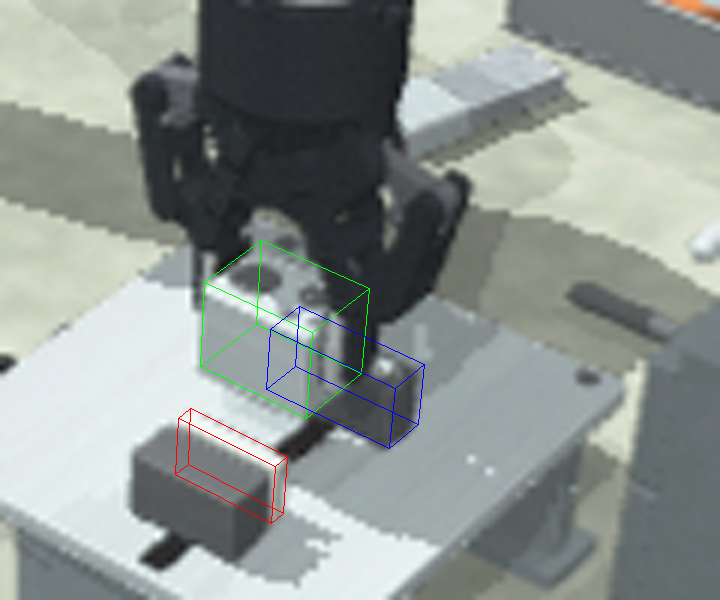

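Scene picture: the block (native ~(333,190)) is centred over the gap, and the jaw and fence models match the picture. I lower it now.

Call:
servo_tool(
  plan=[0.1,0.2,0.8,0,0,0,0.8,0,0,0,0.8,0,0,0,0.8,0,0,0,0.6,0,0,0,0,0,0,0,0,0,0,0,0,0],
)

```text
clock: 9.25
position: [0.6554, 0.0711, 0.1126]
orientation: [0.0, 0.703, 0.711, 0.0]
force: [-0.7, -1.0, -4.8]
opening: 0.582
grasp_force: 45.0
```

Call:
servo_tool(
  plan=[0,0,0.1,0,0,0,0.1,0,0,0,0.1,0,0,0,0.1,0,0,0,0.1,0,0,0,0,0,0,0,0,0,0,0,0,0],
)

```text
clock: 10.25
position: [0.655, 0.0712, 0.1071]
orientation: [0.0, 0.703, 0.711, 0.0]
force: [-1.0, 0.9, -5.1]
opening: 0.575
grasp_force: 45.0
```

Call:
servo_tool(
  plan=[0,0,0.05,0,0,0,0.05,0,0,0,0.05,0,0,0,0,0,0,0,0,0,0,0,0,0,0,0,0,0,0,0,0,0],
)

```text
clock: 11.25
position: [0.6552, 0.0712, 0.1062]
orientation: [0.0, 0.703, 0.711, 0.0]
force: [-3.0, 1.0, 3.3]
opening: 0.579
grasp_force: 46.0
```

Call:
servo_tool(
  plan=[0,0,0,0,0,0,0,0,0,0,0,0,0,0,0,0,0,0,0,0,0,0,0,0,0,0,0,0,0,0,0,0],
  grip=1,
)

```text
clock: 12.25
position: [0.655, 0.0711, 0.1055]
orientation: [0.0, 0.703, 0.711, 0.0]
force: [0.1, 0.1, 0.3]
opening: 0.999
grasp_force: 0.0
```

```bash
python3 st.py
python3 - <<'E'
from mv import *
O=np.array([.5387,.0899]);t=.0145;c,s=np.cos(t),np.sin(t)
def W(x,y): return O+[c*x-s*y,s*x+c*y]
p,a=pose()
plan([(p[0],p[1],.2,a,5),(*W(-.1,.035),.16,t,8),(*W(-.1,.035),.16,t,3)])
E
```

```text
12.25 [0.655  0.0711 0.1055] 0.012 F [0.1 0.1 0.3] M [-0.01  0.08 -0.01] op 0.999 0.0
[0.0, 0.0, -1.89, -0.0, 0.0, 0.0, -1.89, -0.0, 0.0, 0.0, -1.89, -0.0, 0.0, 0.0, -1.89, -0.0, 0.0, 0.0, -1.89, -0.0, 0.69, -2.7, 0.5, -0.0, 0.68, -2.7, 0.5, -0.001, 0.69, -2.71, 0.5, 0.0]
[0.69, -2.7, 0.5, -0.0, 0.69, -2.7, 0.5, -0.001, 0.69, -2.7, 0.5, 0.0, 0.69, -2.7, 0.5, -0.0, 0.69, -2.7, 0.5, -0.0, 0.0, -0.0, 0.0, -0.0, 0.0, -0.0, 0.0, -0.0, 0.0, -0.0, 0.0, -0.0]
end [0.4382 0.1234 0.16  ] 0.014
```

Call:
servo_tool(
  plan=[0,0,-1,0,0,0,-1.8,0,0,0,-2.2,0,0,0,-2.2,0,0,0,-2.2,0,0.7,-2.7,0.5,0,0.7,-2.7,0.5,0,0.7,-2.7,0.5,0],
)

```text
clock: 13.25
position: [0.5732, 0.0913, 0.1857]
orientation: [0.0, 0.703, 0.711, 0.0]
force: [-0.5, -0.0, -0.0]
opening: 0.996
grasp_force: 0.0
```

Call:
servo_tool(
  plan=[0.7,-2.7,0.5,0,0.7,-2.7,0.5,0,0.7,-2.7,0.5,0,0.7,-2.7,0.5,0,0.7,-2.7,0.5,0,0,0,0,0.185,0,0,0,0.185,0,0,0,0.185],
  grip=-1,
)

```text
clock: 14.25
position: [0.4386, 0.1246, 0.1608]
orientation: [0.0, 0.872, 0.489, 0.001]
force: [0.7, -0.0, -0.3]
opening: 0.001
grasp_force: 0.0
```

```bash
python3 st.py
cat > arc.py <<'E'
from mv import *
O=np.array([.5387,.0899]);t0=.0145
def pos(phi,r=.055,d=.0205):
    u=np.array([-np.cos(phi),-np.sin(phi)]);t=np.array([np.sin(phi),-np.cos(phi)]);q=r*u-d*t
    c,s=np.cos(t0),np.sin(t0); return (O[0]+c*q[0]-s*q[1],O[1]+s*q[0]+c*q[1]),phi-np.pi/2+t0
E
python3 - <<'E'
from fit import *
from arc import *
im=arm.camera("scene"); v=cv2.resize(im[140:240,290:410],None,fx=6,fy=6,interpolation=cv2.INTER_CUBIC)
cv2.imwrite("pics/c3.png",v)
m=arm.outline_of("block","scene")[0]; print(m["p"],fitbox({"scene":m["mask"]},[.655,.071,.012],.05,.036,.1,.14))
(q,a)=pos(.09,d=.034)
plan([(*q,.16,a,8),(*q,.046,a,8)])
E
```

```text
14.25 [0.4386 0.1246 0.1608] -0.5489 F [ 0.7 -0.  -0.3] M [-0.03  0.07  0.01] op 0.001 0.0
0.88 (array([0.65288793, 0.06998686, 0.03580578]), np.float64(0.2266107678729038))
[0.2, 0.49, 0.01, 0.115, 0.25, 0.46, 0.01, 0.116, 0.31, 0.44, 0.0, 0.115, 0.35, 0.39, 0.01, 0.116, 0.4, 0.35, 0.01, 0.115, 0.44, 0.3, 0.01, 0.116, 0.46, 0.25, 0.0, 0.115, 0.5, 0.2, 0.01, 0.116]
[-0.0, -0.0, 1.43, -0.0, -0.0, -0.0, 1.42, -0.0, -0.0, -0.0, 1.43, -0.0, -0.0, -0.0, 1.42, -0.0, -0.0, -0.0, 1.43, -0.0, -0.0, -0.0, 1.42, -0.0, -0.0, -0.0, 1.43, -0.0, -0.0, -0.0, 1.42, -0.0]
end [0.4805 0.118  0.046 ] -1.467
```

View pics/c3.png

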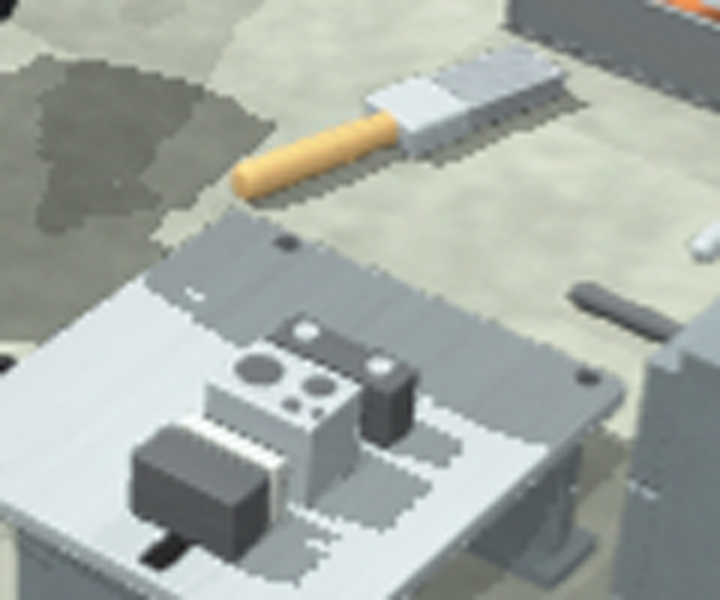

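The picture shows the block standing flat and parallel between jaw and fence (native ~(337,208)). Now the knob.

Call:
servo_tool(
  plan=[0.2,0.5,0,0.115,0.25,0.45,0,0.115,0.3,0.45,0,0.115,0.35,0.4,0,0.115,0.4,0.35,0,0.115,0.45,0.3,0,0.115,0.45,0.25,0,0.115,0.5,0.2,0,0.115],
)

```text
clock: 15.35
position: [0.4807, 0.1178, 0.1602]
orientation: [-0.0, 0.999, 0.054, 0.0]
force: [-0.1, 0.2, 0.2]
opening: 0.003
grasp_force: 0.0
```

Call:
servo_tool(
  plan=[0,0,1.6,0,0,0,1.6,0,0,0,1.6,0,0,0,1.6,0,0,0,1.6,0,0,0,1.7,0,0,0,1.8,0,0,0,0,0],
)

```text
clock: 16.35
position: [0.4787, 0.1176, 0.0423]
orientation: [0.0, 0.999, 0.054, -0.002]
force: [-0.3, -0.2, 0.9]
opening: -0.001
grasp_force: 0.0
```

```bash
python3 st.py
python3 - <<'E'
from arc import *
W=[]
q,a=pos(.09,d=.0205);W.append((*q,.046,a,6))
for f in np.arange(.15,.5,.06): q,a=pos(f);W.append((*q,.046,a,1))
plan(W)
E
```

```text
16.35 [0.4787 0.1176 0.0423] -1.463 F [-0.3 -0.2  0.9] M [ 0.05  0.03 -0.03] op -0.001 0.0
[0.03, 0.22, -0.06, 0.001, 0.03, 0.22, -0.06, 0.0, 0.03, 0.23, -0.06, 0.001, 0.03, 0.22, -0.07, 0.0, 0.03, 0.22, -0.06, 0.001, 0.03, 0.22, -0.06, 0.0, -0.12, 0.33, 0.0, -0.06, -0.11, 0.34, 0.0, -0.06]
[-0.11, 0.33, 0.0, -0.06, -0.12, 0.33, 0.0, -0.06, -0.11, 0.34, 0.0, -0.06, -0.11, 0.33, 0.0, -0.06, 0.0, 0.0, 0.0, 0.0, 0.0, 0.0, 0.0, 0.0, 0.0, 0.0, 0.0, 0.0, 0.0, 0.0, 0.0, 0.0]
end [0.4804 0.0836 0.046 ] -1.106
```

Call:
servo_tool(
  plan=[0.1,0.2,-0.1,0,0.1,0.2,-0.1,0,0,0.2,0,0,0,0.2,0,0,0,0.2,0,0,0,0.2,0,0,0,0.2,0,0,0,0.2,0,0],
)

```text
clock: 17.35
position: [0.4839, 0.1027, 0.0465]
orientation: [-0.001, 0.999, 0.054, -0.0]
force: [-0.4, 5.2, -0.1]
opening: 0.001
grasp_force: 3.2
```

Call:
servo_tool(
  plan=[-0.1,0.33,0,-0.06,-0.1,0.33,0,-0.06,-0.1,0.33,0,-0.06,-0.1,0.33,0,-0.06,-0.1,0.33,0,-0.06,-0.1,0.33,0,-0.06,-0.1,0.33,0,-0.06,-0.1,0.33,0,-0.06],
)

```text
clock: 18.35
position: [0.4839, 0.0764, 0.0464]
orientation: [-0.002, 0.957, 0.291, -0.0]
force: [-2.6, 6.8, 2.5]
opening: 0.002
grasp_force: 3.8
```

```bash
python3 st.py
cat > rel.py <<'E'
from arc import *
p,a=pose(); q=p[:2]-O; c,s=np.cos(t0),np.sin(t0); q=np.array([c*q[0]+s*q[1],-s*q[0]+c*q[1]])
phi=a+np.pi/2-t0; u=np.array([-np.cos(phi),-np.sin(phi)]);t=np.array([np.sin(phi),-np.cos(phi)])
R=np.hypot(*q); F=np.array(arm.get_state()["force"])[:2]; ct=np.array([-np.sin(a+np.pi/2),np.cos(a+np.pi/2)])
f2=np.array([np.cos(a),np.sin(a)])
print("phi",round(phi,3),"r",round(q@u,4),"d",round(-q@t,4),"local",np.round(q,4),"push F",round(-F@f2,2),"z",p[2])
E
python3 rel.py
```

```text
18.35 [0.4839 0.0764 0.0464] -0.9813 F [-2.6  6.8  2.5] M [1.18 0.32 0.05] op 0.002 3.8053925335407257
phi 0.575 r 0.053 d 0.0193 local [-0.055  -0.0127] push F 7.15 z 0.04643511364234644
```

Call:
servo_tool(
  plan=[-0.13,0.4,0,-0.075,-0.13,0.4,0,-0.075,-0.13,0.4,0,-0.075,-0.13,0.4,0,-0.075,-0.13,0.4,0,-0.075,-0.13,0.4,0,-0.075,-0.13,0.4,0,-0.075,-0.13,0.4,0,-0.075],
)

```text
clock: 19.35
position: [0.4959, 0.0483, 0.0459]
orientation: [-0.006, 0.828, 0.561, -0.006]
force: [-33.5, 8.2, 25.3]
opening: 0.001
grasp_force: 3.4
```

```bash
python3 rel.py;python3 - <<'E'
from arc import *
p,a=pose(); f0=1.175; W=[]
# back off, swing out in front, to behind the next arm at phi=f0-pi/2
q,b=pos(f0,d=.033);W.append((*q,p[2],b,3))
W.append((*q,.125,b,5))
f1=f0-np.pi/2; q2,b2=pos(f1,d=.029)
W.append((q2[0]-.012,q2[1],.125,b2,11)); W.append((*q2,.125,b2,2)); W.append((*q2,.046,b2,7)); print(f1); plan(W)
E
```

```text
phi 1.176 r 0.0546 d 0.0243 local [-0.0434 -0.041 ] push F 34.11 z 0.04594235377391051
-0.3957963267948965
[-0.01, -0.29, 0.0, 0.0, -0.02, -0.29, 0.0, 0.001, -0.01, -0.29, 0.0, 0.0, 0.0, -0.0, -1.58, 0.0, 0.0, -0.0, -1.58, 0.0, 0.0, -0.0, -1.58, 0.0, 0.0, -0.0, -1.58, 0.0, 0.0, -0.0, -1.59, 0.0]
[0.72, -0.3, 0.0, 0.143, 0.68, -0.4, 0.0, 0.143, 0.6, -0.5, 0.0, 0.142, 0.54, -0.57, 0.0, 0.143, 0.44, -0.65, 0.0, 0.143, 0.35, -0.7, 0.0, 0.143, 0.25, -0.74, 0.0, 0.143, 0.13, -0.77, 0.0, 0.142]
[0.03, -0.79, 0.0, 0.143, -0.08, -0.77, 0.0, 0.143, -0.2, -0.76, 0.0, 0.143, 0.56, -0.22, 0.0, -0.0, 0.55, -0.23, 0.0, -0.0, 0.0, 0.0, 1.13, -0.0, 0.0, 0.0, 1.13, -0.0, 0.0, 0.0, 1.13, -0.0]
[0.0, 0.0, 1.13, -0.0, 0.0, 0.0, 1.13, -0.0, 0.0, 0.0, 1.13, -0.0, 0.0, 0.0, 1.12, -0.0, 0.0, 0.0, 0.0, 0.0, 0.0, 0.0, 0.0, 0.0, 0.0, 0.0, 0.0, 0.0, 0.0, 0.0, 0.0, 0.0]
end [0.4984 0.1373 0.046 ] -1.952
```

The 34 N points along −x with 25 N upward. That is the gripper's knuckle on the plate edge, not the knob, so I back off and will keep the tool less rotated.

Call:
servo_tool(
  plan=[0,-0.5,0,0,0,-0.5,0,0,0,-0.5,0,0,0,0,0,0,0,0,-2,0,0,0,-2,0,0,0,-2,0,0,0,-2,0],
)

```text
clock: 20.35
position: [0.4879, 0.0517, 0.1273]
orientation: [0.0, 0.829, 0.56, 0.0]
force: [-0.5, 0.6, -0.3]
opening: 0.003
grasp_force: 0.0
```

```bash
python3 st.py;python3 rel.py
cat >> arc.py <<'E'
def pt(phi,ft=None,r=.056,gap=0):
    if ft is None: ft=np.clip(phi,-.3,.45)
    b=abs(phi-ft); q,_=pos(phi,r,.013*np.cos(b)+.011*np.sin(b)+.006+gap); return q,ft-np.pi/2+t0
E
python3 - <<'E'
from arc import *
r=arm.tip_of("star","scene"); print([(x["p"],x["uv"]) for x in r[:1]])
im=arm.camera("scene"); cv2.imwrite("pics/c4.png",cv2.resize(im[150:250,250:390],None,fx=5,fy=5,interpolation=cv2.INTER_CUBIC))
for f in(1.0,1.1,1.17):
  for k in(0,-np.pi/2):
    q,_=pos(f+k,.066,0); print(f,k,np.round((proj("scene",[[*q,.058]])[0]-[250,150])*5))
E
```

```text
20.35 [0.4879 0.0517 0.1273] -0.3832 F [-0.5  0.6 -0.3] M [-0.02  0.02 -0.02] op 0.003 0.0
phi 1.173 r 0.0544 d 0.0329 local [-0.0514 -0.0374] push F 0.68 z 0.1272590426978013
[]
1.0 0 [148. 308.]
1.0 -1.5707963267948966 [233. 212.]
1.1 0 [152. 316.]
1.1 -1.5707963267948966 [221. 214.]
1.17 0 [156. 321.]
1.17 -1.5707963267948966 [213. 217.]
```

View pics/c4.png

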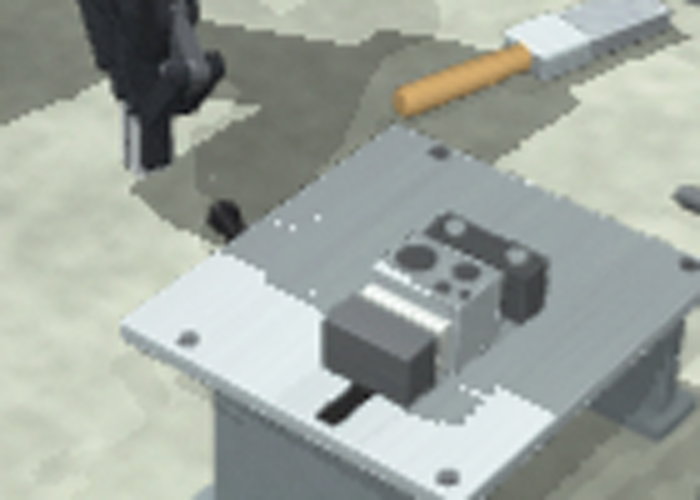

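Picture: the next arm's end is at crop (227,217), so φ ≈ −0.5, and the jaw has closed in on the block, which stands undisturbed.

Run:
```python
from arc import *
q,b=pt(-.5,r=.057,gap=.009); W=[(q[0]-.01,q[1]+.0,.127,b,12),(*q,.127,b,2),(*q,.046,b,8)]; plan(W)
```

```text
[0.71, -0.26, 0.02, 0.123, 0.68, -0.36, 0.02, 0.123, 0.63, -0.43, 0.02, 0.122, 0.57, -0.5, 0.02, 0.123, 0.5, -0.57, 0.01, 0.123, 0.43, -0.63, 0.02, 0.123, 0.35, -0.67, 0.02, 0.122, 0.27, -0.72, 0.02, 0.123]
[0.18, -0.74, 0.02, 0.123, 0.08, -0.75, 0.02, 0.123, -0.01, -0.76, 0.02, 0.122, -0.1, -0.76, 0.02, 0.123, 0.48, -0.14, -0.0, 0.0, 0.48, -0.14, -0.0, 0.0, -0.0, 0.0, 1.01, 0.0, -0.0, 0.0, 1.01, 0.0]
[-0.0, 0.0, 1.02, 0.0, -0.0, 0.0, 1.01, 0.0, -0.0, 0.0, 1.01, 0.0, -0.0, 0.0, 1.01, 0.0, -0.0, 0.0, 1.02, 0.0, -0.0, 0.0, 1.01, 0.0, 0.0, 0.0, 0.0, 0.0, 0.0, 0.0, 0.0, 0.0]
end [0.5023 0.143  0.046 ] -1.856
```

Call:
servo_tool(
  plan=[0.7,-0.25,0,0.123,0.7,-0.35,0,0.123,0.65,-0.45,0,0.123,0.55,-0.5,0,0.123,0.5,-0.55,0,0.123,0.45,-0.65,0,0.123,0.35,-0.65,0,0.122,0.25,-0.7,0,0.122],
)

```text
clock: 21.45
position: [0.4892, 0.1127, 0.1253]
orientation: [0.0, 0.995, 0.101, -0.001]
force: [-0.1, -0.6, -0.8]
opening: 0.002
grasp_force: 0.0
```

Call:
servo_tool(
  plan=[0.2,-0.75,0,0.123,0.1,-0.75,0,0.123,0,-0.75,0,0.122,-0.1,-0.75,0,0.123,0.2,-0.1,0,0,0.3,-0.2,0,0,0.2,0,0,0,0.2,0,0,0],
)

```text
clock: 22.45
position: [0.5006, 0.143, 0.1264]
orientation: [0.0, 0.99, -0.142, -0.0]
force: [0.0, -0.0, -0.3]
opening: 0.002
grasp_force: 0.0
```

```bash
python3 st.py
python3 - <<'E'
from arc import *
q,b=pt(-.5,r=.057,gap=.009); plan([(*q,.046,b,8)])
E
```

```text
22.45 [0.5006 0.143  0.1264] -1.8558 F [ 0.  -0.  -0.3] M [ 0.04 -0.04 -0.03] op 0.002 0.0
[0.02, -0.01, 1.01, 0.0, 0.02, -0.0, 1.0, 0.0, 0.02, -0.01, 1.01, 0.0, 0.02, -0.0, 1.0, 0.0, 0.02, -0.01, 1.01, 0.0, 0.02, -0.0, 1.0, 0.0, 0.02, -0.01, 1.01, 0.0, 0.02, -0.0, 1.0, 0.0]
end [0.5023 0.143  0.046 ] -1.856
```

Call:
servo_tool(
  plan=[0,0,1,0,0,0,1,0,0,0,1,0,0,0,1,0,0,0,1,0,0,0,1,0,0,0,1,0,0,0,1,0],
)

```text
clock: 23.45
position: [0.5004, 0.1433, 0.0459]
orientation: [-0.0, 0.99, -0.142, 0.0]
force: [-0.1, 0.4, 0.1]
opening: -0.0
grasp_force: 0.0
```

```bash
python3 st.py
python3 - <<'E'
from arc import *
q,b=pt(-.5,r=.057); W=[(*q,.046,b,4)]
for f in np.arange(-.44,1.3,.06): q,b=pt(f); W.append((*q,.046,b,1))
plan(W)
E
```

```text
23.45 [0.5004 0.1433 0.0459] -1.856 F [-0.1  0.4  0.1] M [-0.02 -0.02  0.05] op -0.0 0.0
[0.0, 0.22, -0.0, 0.0, 0.0, 0.21, -0.01, 0.0, 0.0, 0.22, 0.0, 0.0, 0.0, 0.21, -0.0, 0.0, -0.09, 0.39, -0.0, 0.0, -0.16, 0.37, -0.0, 0.0, -0.14, 0.39, -0.0, 0.0, -0.11, 0.36, -0.0, -0.04]
[-0.1, 0.34, -0.0, -0.06, -0.11, 0.34, -0.0, -0.06, -0.1, 0.34, -0.0, -0.06, -0.1, 0.34, -0.0, -0.06, -0.11, 0.34, -0.0, -0.06, -0.1, 0.34, -0.0, -0.06, -0.11, 0.34, -0.0, -0.06, -0.1, 0.34, -0.0, -0.06]
[-0.1, 0.34, -0.0, -0.06, -0.11, 0.33, -0.0, -0.06, -0.1, 0.34, -0.0, -0.06, -0.11, 0.33, -0.0, -0.05, -0.1, 0.28, -0.0, 0.0, -0.09, 0.29, -0.0, 0.0, -0.08, 0.3, -0.0, 0.0, -0.06, 0.31, -0.0, 0.0]
[-0.04, 0.32, -0.0, 0.0, -0.03, 0.32, -0.0, 0.0, -0.0, 0.34, -0.0, 0.0, 0.01, 0.33, -0.0, 0.0, 0.04, 0.35, -0.0, 0.0, 0.07, 0.34, -0.0, 0.0, 0.08, 0.35, -0.0, 0.0, 0.11, 0.35, -0.0, 0.0]
[0.14, 0.34, -0.0, 0.0, 0.0, 0.0, 0.0, 0.0, 0.0, 0.0, 0.0, 0.0, 0.0, 0.0, 0.0, 0.0, 0.0, 0.0, 0.0, 0.0, 0.0, 0.0, 0.0, 0.0, 0.0, 0.0, 0.0, 0.0, 0.0, 0.0, 0.0, 0.0]
end [0.4995 0.0438 0.046 ] -1.106
```

Call:
servo_tool(
  plan=[0,0.2,0,0,0,0.2,0,0,0,0.2,0,0,0,0.2,0,0,-0.1,0.35,0,0,-0.15,0.35,0,0,-0.15,0.4,0,0,-0.1,0.4,0,-0.04],
)

```text
clock: 24.45
position: [0.4909, 0.1241, 0.0478]
orientation: [-0.002, 0.993, -0.122, 0.002]
force: [3.9, 6.6, -0.3]
opening: -0.003
grasp_force: 3.6
```

```bash
python3 st.py; python3 rel.py
```

```text
24.45 [0.4909 0.1241 0.0478] -1.8154 F [ 3.9  6.6 -0.3] M [ 1.06 -0.55  0.04] op -0.003 3.644988387823105
phi -0.259 r 0.0546 d 0.0216 local [-0.0473  0.0349] push F 7.36 z 0.04779033191075315
```

Call:
servo_tool(
  plan=[-0.1,0.34,0,-0.06,-0.1,0.34,0,-0.06,-0.1,0.34,0,-0.06,-0.1,0.34,0,-0.06,-0.1,0.34,0,-0.06,-0.1,0.34,0,-0.06,-0.1,0.34,0,-0.06,-0.1,0.34,0,-0.06],
)

```text
clock: 25.45
position: [0.4805, 0.0977, 0.0475]
orientation: [-0.002, 0.993, 0.118, 0.001]
force: [-0.9, 7.5, 4.1]
opening: 0.0
grasp_force: 4.2
```

```bash
python3 st.py; python3 rel.py
```

```text
25.45 [0.4805 0.0977 0.0475] -1.3344 F [-0.9  7.5  4.1] M [1.16 0.23 0.01] op 0.0 4.1661907732486725
phi 0.222 r 0.0548 d 0.0212 local [-0.0581  0.0086] push F 7.47 z 0.04749891396608258
```

Call:
servo_tool(
  plan=[-0.05,0.17,0,-0.03,-0.05,0.17,0,-0.03,-0.05,0.17,0,-0.03,-0.05,0.17,0,-0.03,-0.05,0.17,0,-0.03,-0.05,0.17,0,-0.03,-0.05,0.17,0,-0.03,-0.05,0.17,0,-0.03],
)

```text
clock: 26.45
position: [0.4805, 0.0834, 0.0474]
orientation: [-0.002, 0.972, 0.235, -0.0]
force: [-5.0, 5.5, 6.0]
opening: -0.006
grasp_force: 4.4
```

```bash
python3 st.py; python3 rel.py
```

```text
26.45 [0.4805 0.0834 0.0474] -1.0954 F [-5.   5.5  6. ] M [ 1.01  0.66 -0.02] op -0.006 4.378635138273239
phi 0.461 r 0.0547 d 0.0208 local [-0.0583 -0.0057] push F 7.21 z 0.047350843564301554
```

Call:
servo_tool(
  plan=[-0.05,0.17,0,-0.03,-0.05,0.17,0,-0.03,-0.05,0.17,0,-0.03,-0.05,0.17,0,-0.03,-0.05,0.17,0,-0.03,-0.05,0.17,0,-0.03,-0.05,0.17,0,-0.03,-0.05,0.17,0,-0.03],
)

```text
clock: 27.45
position: [0.484, 0.0694, 0.0472]
orientation: [-0.002, 0.937, 0.35, -0.001]
force: [-6.4, 4.5, 8.3]
opening: -0.005
grasp_force: 4.6
```

```bash
python3 st.py; python3 rel.py
python3 - <<'E'
from arc import *
im=arm.camera("scene"); cv2.imwrite("pics/c5.png",cv2.resize(im[180:235,310:380],None,fx=10,fy=10,interpolation=cv2.INTER_CUBIC))
E
```

```text
27.45 [0.484  0.0694 0.0472] -0.8551 F [-6.4  4.5  8.3] M [ 0.71  0.98 -0.06] op -0.005 4.569191336631775
phi 0.701 r 0.0547 d 0.0204 local [-0.055  -0.0197] push F 7.53 z 0.04723852884282702
```

View pics/c5.png

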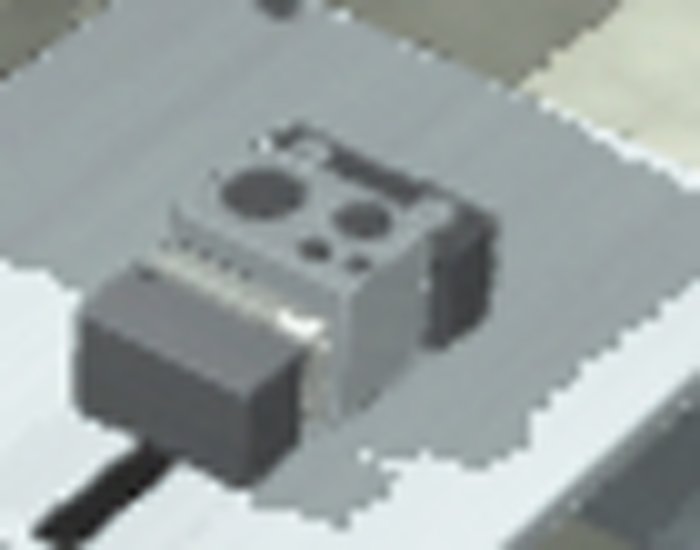

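Picture: the jaw pad lies against the block (crop ~(300,320)) and the block is almost at the fence. I continue in smaller steps, turning the tool back to stay clear of the plate edge.

Run:
```python
from arc import *
W=[]
for i in range(1,25):
    f=.675+i*.02; q,b=pt(f,ft=.7-.0125*i,r=.0547); W.append((*q,.047,b,1))
plan(W)
print(O,[np.round(pt(f,ft=g,r=.0547)[0],4) for f,g in((.9,.56),(1.15,.4))])
```

```text
[0.02, 0.08, 0.03, 0.014, -0.04, 0.07, -0.0, 0.013, -0.04, 0.08, -0.0, 0.012, -0.03, 0.08, -0.0, 0.013, -0.03, 0.09, -0.0, 0.012, -0.03, 0.08, -0.0, 0.013, -0.03, 0.09, -0.0, 0.012, -0.02, 0.09, -0.0, 0.013]
[-0.02, 0.09, -0.0, 0.012, -0.02, 0.1, -0.0, 0.013, -0.01, 0.1, -0.0, 0.012, -0.01, 0.1, -0.0, 0.013, -0.01, 0.1, -0.0, 0.012, -0.0, 0.1, -0.0, 0.013, -0.0, 0.11, -0.0, 0.012, -0.0, 0.1, -0.0, 0.013]
[0.01, 0.11, -0.0, 0.012, 0.01, 0.11, -0.0, 0.013, 0.02, 0.11, -0.0, 0.012, 0.02, 0.12, -0.0, 0.013, 0.02, 0.11, -0.0, 0.012, 0.03, 0.11, -0.0, 0.013, 0.04, 0.12, -0.0, 0.012, 0.04, 0.11, -0.0, 0.013]
end [0.4962 0.0485 0.047 ] -1.157
[0.5387 0.0899] [array([0.488 , 0.0599]), array([0.4959, 0.0487])]
```

Call:
servo_tool(
  plan=[-0.04,0.08,0,0.013,-0.04,0.08,0,0.013,-0.04,0.08,-0.03,0.013,-0.03,0.08,-0.03,0.013,-0.03,0.09,0,0.013,-0.03,0.09,0,0.013,-0.03,0.09,0,0.013,-0.02,0.09,0,0.013],
)

```text
clock: 28.5
position: [0.4868, 0.0636, 0.0475]
orientation: [-0.003, 0.954, 0.3, 0.0]
force: [-1.2, 9.0, 1.4]
opening: 0.002
grasp_force: 4.1
```

```bash
python3 st.py; python3 rel.py
```

```text
28.5 [0.4868 0.0636 0.0475] -0.9606 F [-1.2  9.   1.4] M [1.51 0.21 0.06] op 0.002 4.055759310722351
phi 0.596 r 0.0576 d 0.0081 local [-0.0523 -0.0256] push F 8.1 z 0.04745093988201654
```

Call:
servo_tool(
  plan=[-0.02,0.09,0,0.012,-0.02,0.1,0,0.012,-0.01,0.1,0,0.012,-0.01,0.1,0,0.012,-0.01,0.1,0,0.012,0,0.1,0,0.012,0,0.1,0,0.012,0,0.1,0,0.012],
)

```text
clock: 29.5
position: [0.4896, 0.0565, 0.0469]
orientation: [-0.003, 0.967, 0.254, -0.001]
force: [-3.6, 9.2, 3.6]
opening: -0.002
grasp_force: 4.3
```

```bash
cat >> rel.py <<'E'
s=arm.get_state(); d=p[:2]-O; F=s["force"]; print("tau",round(-(d[0]*F[1]-d[1]*F[0]+s["moment"][2]),3),"noMz",round(-(d[0]*F[1]-d[1]*F[0]),3))
E
python3 st.py; python3 rel.py
```

```text
29.5 [0.4896 0.0565 0.0469] -1.0567 F [-3.6  9.2  3.6] M [1.44 0.51 0.07] op -0.002 4.3069106340408325
phi 0.5 r 0.0591 d -0.0049 local [-0.0496 -0.0327] push F 9.81 z 0.04694908713724451
tau 0.504 noMz 0.573
```

Call:
servo_tool(
  plan=[0.03,0.06,0,0,0.03,0.06,0,0,0.03,0.06,0,0,0.03,0.06,0,0,0.03,0.06,0,0,0.03,0.06,0,0,0.03,0.06,0,0,0.03,0.06,0,0],
)

```text
clock: 30.5
position: [0.4934, 0.0536, 0.0468]
orientation: [-0.003, 0.967, 0.254, -0.002]
force: [-5.1, 9.3, 5.5]
opening: -0.001
grasp_force: 5.1
```

```bash
python3 st.py; python3 rel.py
```

```text
30.5 [0.4934 0.0536 0.0468] -1.0562 F [-5.1  9.3  5.5] M [1.4  0.84 0.04] op -0.001 5.084139257669449
phi 0.5 r 0.0573 d -0.0093 local [-0.0458 -0.0357] push F 10.64 z 0.04683782992970027
tau 0.566 noMz 0.608
```

Call:
servo_tool(
  plan=[0.04,0.06,0,0,0.04,0.06,0,0,0.04,0.06,0,0,0.04,0.06,0,0,0.04,0.06,0,0,0.04,0.06,0,0,0.04,0.06,0,0,0.04,0.06,0,0],
)

```text
clock: 31.5
position: [0.4977, 0.0508, 0.0466]
orientation: [-0.003, 0.967, 0.255, -0.003]
force: [-9.4, 7.8, 5.4]
opening: 0.002
grasp_force: 5.9
```

```bash
python3 st.py; python3 rel.py
```

```text
31.5 [0.4977 0.0508 0.0466] -1.0561 F [-9.4  7.8  5.4] M [1.24 1.4  0.01] op 0.002 5.870528966188431
phi 0.5 r 0.0549 d -0.0139 local [-0.0415 -0.0385] push F 11.46 z 0.04663962377451688
tau 0.683 noMz 0.69
```

The torque is now about 0.68 N m, roughly 28 N of grip, so it is firm. I back off.

Call:
servo_tool(
  plan=[-0.2,-0.3,0,0,-0.3,-0.5,0,0,-0.4,-0.6,0,0,-0.4,-0.6,0,0,-0.5,0,-1,0,-0.5,0,-2,0,-0.5,0,-3,0,-0.5,0,-3,0],
)

```text
clock: 32.5
position: [0.4618, 0.0496, 0.1387]
orientation: [0.0, 0.967, 0.255, 0.0]
force: [0.2, 0.6, -0.3]
opening: -0.006
grasp_force: 0.0
```

Call:
servo_tool(
  plan=[-1,0,-1,0,-2,0,-1,0,-2,0,-1,0,-1,0,-1,0,0,0,0,0,0,0,0,0,0,0,0,0,0,0,0,0],
)

```text
clock: 33.5
position: [0.4098, 0.0205, 0.1766]
orientation: [-0.0, 0.967, 0.255, -0.0]
force: [0.7, 0.3, -0.5]
opening: -0.0
grasp_force: 0.0
```

```bash
python3 st.py
python3 - <<'E'
from fit import *
im=arm.camera("scene"); cv2.imwrite("pics/c6.png",cv2.resize(im[150:250,250:390],None,fx=5,fy=5,interpolation=cv2.INTER_CUBIC))
m=arm.outline_of("block","scene")[0]; print(m["p"],fitbox({"scene":m["mask"]},[.655,.078,.012],.05,.036,.1,.14))
E
```

```text
33.5 [0.4098 0.0205 0.1766] -1.0556 F [ 0.7  0.3 -0.5] M [ 0.01  0.03 -0.01] op -0.0 0.0
0.78 (array([0.65411398, 0.08610131, 0.07061317]), np.float64(0.35740678535438364))
```

View pics/c6.png

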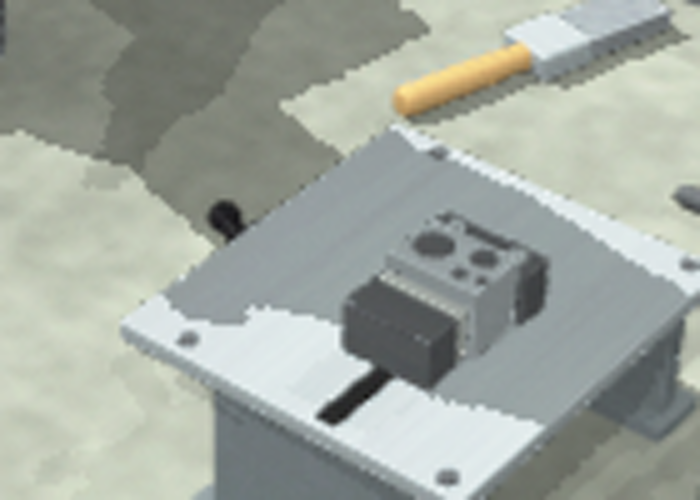

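The picture shows the block flat and parallel, gripped between jaw and fence (crop ~(460,280)), with the robot clear.

```bash
python3 -c "
from bench import arm
print(arm.finish_job())"
```

```text
the job is handed in; nothing more can be done
None
```

The block is clamped flat and parallel between jaw and fence at an estimated 28 N of grip (about 0.68 N m felt at the knob), the robot is clear and the job is handed in with no verdict returned; one risk is a 34 N sideways and 25 N upward reading at the end of the first knob stroke, which I took to be the gripper touching the plate edge, close to the limits of 40 N on the stand and 35 N on the knob.

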